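# Slide a router template out over the end of the trimming ledge

## Robot

A 7-joint arm with a two-finger parallel gripper is mounted at the origin on the work surface. World frame = base frame: x ahead of the robot, y to its left, z up, the work surface at z = 0. Lengths are in m, angles in rad, forces in N, time in s.
With the tool pointing down it reaches from about 0.4 to 0.85 m from the base axis. Payload 4.5 kg.
Tool frame: the origin (TCP) lies at the very end of the fingers, on their centre line; the grasp point (between the pads) lies 19 mm behind it; z points along the fingers, y is the line along which they close (so a half turn about z gives the same grasp; the last joint's range is limited). The gripper opens to 88 mm and grips with 3 to 60 N. Pads are 18 mm wide; open, the fingers measure 123 mm over their backs; the gripper's body (75 mm by 187 mm) begins 45 mm behind the grasp point.
Start: joints at [-1.164, 0.689, -0.195, 1.565, 0.157, 0.902, -0.215], TCP at [0.228, 0.582, 0.239] pointing down, gripper open.
Joint ranges: [-3.01, 3.01], [-0.46, 2.08], [-1.47, 1.51], [0.13, 2.56], [-1, 4.14], [0.04, 2.09], [-2.66, 2.66]. Speed limits (rad/s): [2.57, 2.57, 3.14, 3.14, 3.14, 3.14, 3.14].

## Interface

Orientations are given as a unit quaternion [x, y, z, w].
In Python, from plant import r gives the robot as it stands. The module is installed in compiled form; this text tells all that it offers.
- The arm moves only by the tool step_arm, never from a script. Its argument "increments" is a list of rows, each a list of 2 entries, a list of its own where there are three numbers: the shift along the world's x, y, z in cm, then the turn, a rotation vector about the world's x, y, z in degrees. A call has exactly 10 rows; each row shifts and turns the commanded pose from where the row before left it; what a row does not reach is not made up. A row lasts 1/10 s, in which the tool goes at most 50 mm and 8.59 degrees, less where a joint would pass 70% of its speed; a pose out of reach is approached as far as the arm can. A call is refused whole if a number of a shift passes 5 or a number of a turn 8.59, either way. A call with a gripper value outside its range is refused whole. "fingers" is the opening, from 0 (shut) to 1 (fully open), set as the call begins (left out, the last holds). The fingers move at their own pace and stop on an object; "grip_force" is the grip in N (left out, the last holds). Time passes only in rows, so rows that do not move let the fingers close, or fill a call up. It gives the time, the measured TCP pose, the force, the opening and the grip force at its end, in the units of the state.
- r.get_state(): the state, without advancing time (a new reading comes with each control period).
- r.snapshot(name): name is "scene" or "top" or "wrist"; returns (picture, depth): 384x512x3 uint8, red, green, blue; 384x512 float32, m along the optical axis (not along the pixel's ray), 0 where there is no reading.
- r.calibration(name): a dict with "fov_y" (degrees; the focal length in pixels is half the picture's height over the tangent of half this angle, whatever the lens; pixels are square), "cx", "cy" (the principal point, pixels), "k1" (the pictures are not rectified: a ray, as slopes to the right and down, at radius r is drawn at 1 + k1 r^2 times it, then the intrinsics apply), "R" (3x3) and "t" (3): a world point X has camera coordinates R X + t. Camera axes: x right, y down, z forward; pixel columns grow to the right and rows downward; lengths in m; the calibration is good to about 2 mm. A picture is of the moment at which its call begins: read the wrist's pose just before it. calibration takes no time and is no camera call; for the wrist camera it gives the pose at the moment of the call.
- r.finish_job(): hands the job in; it is judged then, once.
The state is a dict: "clock": time; "q": joint angles; "qd": joint speeds; "joint_torque": joint torques, N m; "tool_pos": TCP position; "eef_rot": TCP orientation; "contact_force": force on the tool from outside, world axes, zero at the start; "moment": the same for the moment, N m; "opening": opening from 0.0 (shut) to 1.0 (fully open); "finger_force": force on a finger pad.
Only numpy, scipy, OpenCV 4.12 (cv2) and the standard library are available. Lean on these libraries where they do the work, as an engineer would, in place of code of your own. Each camera call takes 0.05 s, during which the arm holds its last target. There are 200 camera calls.

## Task

Push the red template board that lies on the wooden ledge back until it lies square against the ledge's dark fence, and along the fence towards the ledge's blue end until it overhangs and the white line across it is level with that end, to within a centimetre. Only push it with the fingertips or the outside of the fingers, never lift or tip it, and leave the glue bottle, jar, offcut and screwdriver where they are; finish clear of everything.

Things in the scene. Friction and masses are not known exactly. Their poses are not given: they have to be found in the camera images.
- ledge: Fixed plywood ledge on the bench, 170 mm deep (its x) by 400 mm long (its y), flat top 60 mm above the bench. A dark wood fence 18 mm thick and 25 mm high stands on the top along the whole +x (far) edge; its pushing face is at ledge x = +67 mm. The end at ledge y = +200 mm is painted blue and is open, with nothing below it but the bench. Origin: centre of the underside, on the bench; z up. Its place and yaw (about +-17 degrees) vary. At the start the template lies on its top.
- ledge_end (a point): Point on the ledge's top surface at the middle of its blue end (ledge x = 0, y = +200 mm, z = 60 mm). Axes as the ledge's.
- fence_foot (a point): Point where the fence's near face meets the ledge's top, half way along (ledge x = +67 mm, y = 0, z = 60 mm). Axes as the ledge's.
- template: Loose flat red board, 100 mm wide (its x) by 180 mm long (its y) by 8 mm thick, about 0.12 kg. Origin: centre of its underside; z up. It starts flat on the ledge, 20 to 35 mm (measured at its middle) off the fence and up to 7 degrees askew, its +y end towards the blue end of the ledge but not yet over it. It slides freely with light friction.
- trim_line (a point): Middle of the 4 mm wide white line across the top of the template, parallel to its short edges, 50 mm from its +y end (template x = 0, y = +40 mm, z = 8 mm). The template still balances well on the ledge when the line is at the ledge's end.
- glue: Standing white glue bottle with yellow label and orange cap, 56 mm diameter, 150 mm high, on the bench beyond the blue end. Origin: centre of its underside. Leave alone.
- jar: Amber jar with steel cap, 64 mm diameter, 75 mm high, on the bench on the robot's side of the ledge. Origin: centre of its underside. Leave alone.
- offcut: Wooden offcut block 45 x 100 x 40 mm (x, y, z) on the bench behind the fence. Origin: centre of its underside. Leave alone.
- driver: Screwdriver with blue handle, lying on the bench on the robot's side of the ledge, along its own x, under 35 mm high. Leave alone.
There are look-alikes about, which are no part of the job. Several things have the shape of the template; the one meant has the colours described above.

How it is judged:
At the end, for the whole second after the job is handed in: The template rests flat and still on the ledge with its white line within 10 mm of the plane of the blue end, its long edge along the fence (within 4 degrees, gap at its middle under 6 mm), and the four bystanders within 20 mm of where they stood (y of trim_line in the frame of ledge between 0.19 and 0.21 m and x of template in the frame of fence_foot above -0.056 m and angle between the y axis of template and the y axis of ledge, either way round below 0.07 rad and z of template in the frame of ledge between 0.057 and 0.063 m and angle between template's own z axis and vertical below 0.05 rad and linear speed of template below 0.01 m/s and distance of each of glue, jar, offcut, driver from where it was at the start of the episode below 0.02 m); the robot touches nothing.
It fails at once if the template is lifted more than 12 mm off the ledge (z of template in the frame of ledge above 0.072 m).
It fails at once if the template is tipped more than 14 degrees (angle between template's own z axis and vertical above 0.25 rad).
It fails at once if a bystander is shifted more than 20 mm (distance of any of glue, jar, offcut, driver from where it was at the start of the episode above 0.02 m).
It also fails if it takes over 56 s, if anything falls off the work surface, if the arm or the gripper's body presses on something with over 40 N, if the wrist force passes 120 N, or if a joint passes its speed limit or range.

## Working session

There is one attempt and no reset: what is moved stays moved. The work goes in short steps, Python scripts to look and compute and a tool call to move; the robot and the scene stay as the last step left them, time stands still between calls to the robot, and variables do not carry over. Pictures are saved under pics/ and viewed, at most 10 in all, crops included, and the job is handed in when it is done.

Besides the shell and the picture viewer there is one more tool, called by a JSON object that holds its "name" and its "arguments", one argument or row to a line. step_arm: Moves the arm, as the interface text tells. Its arguments: {"type":"object","properties":{"increments":{"type":"array","items":{"type":"array"}},"fingers":{"type":"number"},"grip_force":{"type":"number"}},"required":["increments"]}

```bash
mkdir -p pics; cat > h.py <<'E'
import numpy as np, cv2
from plant import r
def snap(n,f):
    c=r.calibration(n); p,d=r.snapshot(n); cv2.imwrite('pics/'+f+'.png',p[:,:,::-1]); np.savez('pics/'+f+'.npz',p=p,d=d,**{k:np.array(v) for k,v in c.items()}); return p,d,c
def load(f): 
    z=np.load('pics/'+f+'.npz'); return z['p'],z['d'],{k:z[k] for k in ['fov_y','cx','cy','k1','R','t']}
def KD(c,p):
    f=p[0]/2/np.tan(np.radians(float(c['fov_y']))/2)
    return np.array([[f,0,float(c['cx'])],[0,f,float(c['cy'])],[0,0,1.]]),np.array([float(c['k1']),0,0,0])
def rays(c,uv):
    K,D=KD(c,(384,512)); s=cv2.undistortPoints(np.array(uv,float).reshape(-1,1,2),K,D)[:,0]
    return np.c_[s,np.ones(len(s))]
def onplane(c,uv,z):
    R,t=np.array(c['R']),np.array(c['t']); d=rays(c,uv)@R; o=-R.T@t
    return o+d*((z-o[2])/d[:,2])[:,None]
E
python3 - <<'E'
from h import *
for n in('scene','top'):
    p,d,c=snap(n,n+'0'); print(n,c['fov_y'],c['k1'],-np.array(c['R']).T@np.array(c['t']))
s=r.get_state();print(s['tool_pos'],s['eef_rot'],s['clock'])
a=cv2.imread('pics/scene0.png');b=cv2.imread('pics/top0.png')
cv2.imwrite('pics/both0.png',cv2.resize(np.vstack([a,b]),(448*1,600*1)) if 0 else b)
E
```

```text
scene 47.27504349919103 -0.05055950065874974 [0.94422036 0.34480462 0.79341362]
top 50.03562600652836 -0.007464739907574747 [0.43252087 0.11642209 1.1198759 ]
[0.22746471 0.5815345  0.23798214] [ 1.85276745e-01  9.82686033e-01 -8.23568684e-04 -9.82914382e-05] 0.1
```

View pics/top0.png

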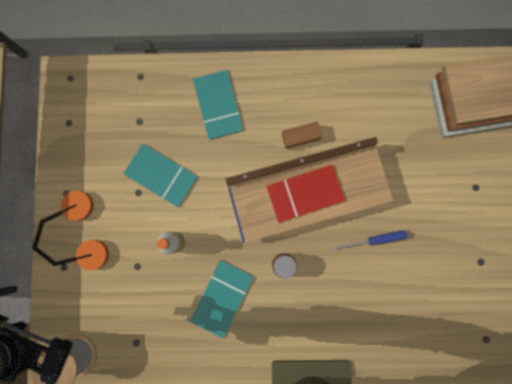

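View pics/scene0.png

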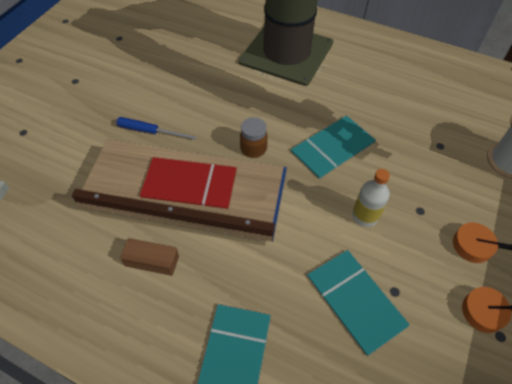

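Top view: the red board with the white line is at about (305,193), on the ledge. Its blue end runs from (229,183) to (243,241), and the fence is on the upper long edge. The teal boards at (219,104), (161,175) and (222,299) are look-alikes: they are the wrong colour and lie on the bench. The glue is at (168,243), jar (285,266), offcut (301,135) and driver (372,240).

```bash
cat > meas.py <<'E'
from h import *
def fitbox(c,m,z):
    k=max(cv2.findContours(m.astype(np.uint8),0,cv2.CHAIN_APPROX_NONE)[0],key=cv2.contourArea)[:,0]
    P=onplane(c,k+0.0,z)[:,:2]; return cv2.minAreaRect((P*1000).astype(np.float32)),P
def masks(p):
    h=cv2.cvtColor(p,cv2.COLOR_RGB2HSV).astype(int); H,S,V=h[...,0],h[...,1],h[...,2]
    red=((H<5)|(H>174))&(S>170)&(V>90); blue=(H>105)&(H<128)&(S>90)
    return red,blue,(V<100),h
E
python3 - <<'E'
from meas import *
for f in('top0','scene0'):
    p,d,c=load(f); red,blue,dark,h=masks(p)
    red=cv2.morphologyEx(red.astype(np.uint8),cv2.MORPH_CLOSE,np.ones((9,9)))
    b,_=fitbox(c,red,.068); print(f,'red',b, cv2.boxPoints(b).round().tolist())
    n,l,st,ce=cv2.connectedComponentsWithStats(blue.astype(np.uint8)); print([(s.tolist(),q.round().tolist()) for s,q in zip(st,ce) if 20<s[4]<5000])
    # surfaces by depth
    v,u=np.mgrid[0:384,0:512]; ra=rays(c,np.c_[u.ravel(),v.ravel()]); X=(ra*d.reshape(-1,1)-np.array(c['t']))@np.array(c['R'])
    X=X.reshape(384,512,3); np.save('pics/'+f+'X.npy',X)
    m=(X[...,2]>.052)&(X[...,2]<.075)&(d>0); m=cv2.morphologyEx(m.astype(np.uint8),cv2.MORPH_OPEN,np.ones((5,5)))
    n,l,st,ce=cv2.connectedComponentsWithStats(m); 
    i=l[193,305] if f=='top0' else l[180,185]; b,_=fitbox(c,l==i,.06); print('ledge',b,cv2.boxPoints(b).round().tolist(), 'z',np.median(X[l==i][:,2]))
    m=(X[...,2]>.078)&(X[...,2]<.095)&(d>0)
    for k in cv2.findContours(m.astype(np.uint8),0,cv2.CHAIN_APPROX_NONE)[0]:
        if len(k)>60:
            b=cv2.minAreaRect((onplane(c,k[:,0]+0.,.085)[:,:2]*1000).astype(np.float32)); print('fence?',b,cv2.boxPoints(b).round().tolist())
p,d,c=load('top0'); cr=cv2.resize(p[120:260,210:410],None,fx=4,fy=4,interpolation=cv2.INTER_CUBIC); cv2.imwrite('pics/crop0.png',cr[:,:,::-1])
E
```

```text
top0 red ((534.7346801757812, 7.125160217285156), (95.11418914794922, 175.62551879882812), 17.6088924407959) [[463.0, 76.0], [516.0, -91.0], [607.0, -62.0], [553.0, 105.0]]
[([369, 232, 38, 12, 256], [388.0, 237.0])]
ledge ((536.152587890625, -4.5303955078125), (154.29611206054688, 401.38836669921875), 14.779682159423828) [[410.0, 170.0], [513.0, -218.0], [662.0, -179.0], [560.0, 209.0]] z 0.06268707020356694
fence? ((616.88134765625, 16.226608276367188), (19.2155818939209, 400.2139587402344), 14.787288665771484) [[557.0, 207.0], [659.0, -180.0], [677.0, -175.0], [575.0, 212.0]]
scene0 red ((535.7316284179688, 8.642906188964844), (99.21793365478516, 178.0575714111328), 17.45184898376465) [[462.0, 79.0], [515.0, -91.0], [610.0, -61.0], [556.0, 108.0]]
[([0, 0, 59, 48, 1287], [21.0, 17.0]), ([117, 117, 41, 17, 371], [136.0, 125.0]), ([274, 168, 12, 55, 120], [279.0, 195.0])]
ledge ((526.7744140625, -4.4660186767578125), (138.31190490722656, 401.3047180175781), 14.692329406738281) [[409.0, 172.0], [511.0, -216.0], [645.0, -181.0], [543.0, 207.0]] z 0.061986267760174574
fence? ((428.3316955566406, 356.71478271484375), (30.91992950439453, 56.35581588745117), 1.444098949432373) [[412.0, 384.0], [414.0, 328.0], [444.0, 329.0], [443.0, 385.0]]
fence? ((617.841796875, 18.382766723632812), (23.629772186279297, 401.3384704589844), 14.32807731628418) [[557.0, 210.0], [656.0, -179.0], [679.0, -173.0], [580.0, 216.0]]
fence? ((35.80970764160156, 14.493858337402344), (70.38429260253906, 128.59417724609375), 22.434858322143555) [[-21.0, 60.0], [28.0, -58.0], [93.0, -32.0], [44.0, 87.0]]
```

View pics/crop0.png

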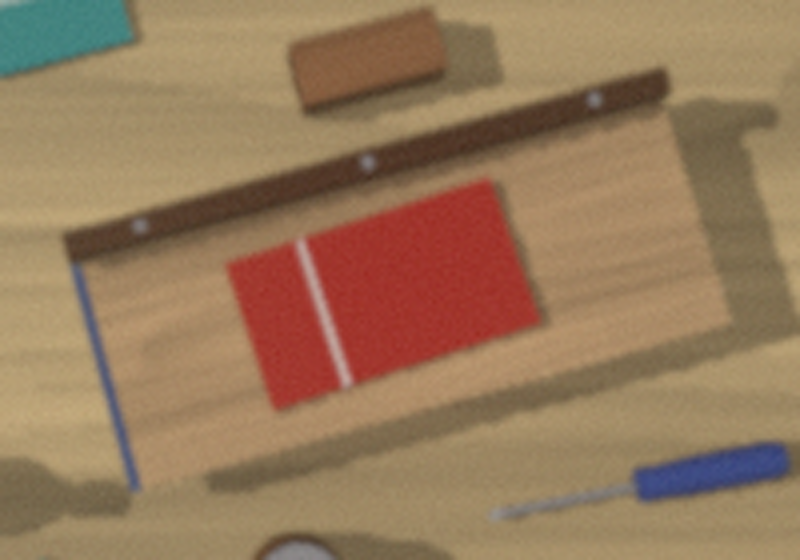

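The crop confirms the target: a red board with a white line nearer the blue end, lying on the ledge with the fence. I worked out the ledge yaw as about 14.8° and its origin as about (543,-1) mm. The template centre is at ledge (-5, 11) mm, about 2.7° askew. I'll move above the near side with the fingers open and tool y along the ledge.

{"name": "step_arm", "arguments": {
  "increments": [
    [[1.18, -2.97, 0], [0, 0, 1.8]],
    [[1.18, -2.97, 0], [0, 0, 1.8]],
    [[1.18, -2.97, 0], [0, 0, 1.8]],
    [[1.18, -2.97, 0], [0, 0, 1.8]],
    [[1.18, -2.97, 0], [0, 0, 1.8]],
    [[1.18, -2.97, 0], [0, 0, 1.8]],
    [[1.18, -2.97, 0], [0, 0, 1.8]],
    [[1.18, -2.97, 0], [0, 0, 1.8]],
    [[1.18, -2.97, 0], [0, 0, 1.8]],
    [[1.18, -2.97, 0], [0, 0, 1.8]]
  ],
  "fingers": 1
}}

```text
clock: 1.1
tool_pos: [0.3459, 0.2837, 0.2386]
eef_rot: [0.029, 1.0, -0.0, -0.0]
contact_force: [1.0, -1.1, 0.1]
opening: 1.002
finger_force: 0.0
```

{"name": "step_arm", "arguments": {
  "increments": [
    [[1.18, -2.97, 0], [0, 0, 1.8]],
    [[1.18, -2.97, 0], [0, 0, 1.8]],
    [[1.18, -2.97, 0], [0, 0, 1.8]],
    [[1.18, -2.97, 0], [0, 0, 1.8]],
    [[1.18, -2.97, 0], [0, 0, 1.8]],
    [[1.18, -2.97, 0], [0, 0, 1.8]],
    [[1.18, -2.97, 0], [0, 0, 1.8]],
    [[1.18, -2.97, 0], [0, 0, 1.8]],
    [[1.18, -2.97, 0], [0, 0, 1.8]],
    [[1.18, -2.97, 0], [0, 0, 1.8]]
  ]
}}

```text
clock: 2.1
tool_pos: [0.4638, -0.0133, 0.2386]
eef_rot: [-0.128, 0.992, 0.0, -0.0]
contact_force: [-1.1, -0.8, -0.1]
opening: 1.0
finger_force: 0.0
```

{"name": "step_arm", "arguments": {
  "increments": [
    [[0, 0, -1.6], [0, 0, 0]],
    [[0, 0, -1.6], [0, 0, 0]],
    [[0, 0, -1.6], [0, 0, 0]],
    [[0, 0, -1.6], [0, 0, 0]],
    [[0, 0, -1.6], [0, 0, 0]],
    [[0, 0, -1.6], [0, 0, 0]],
    [[0, 0, -1.6], [0, 0, 0]],
    [[0, 0, -1.6], [0, 0, 0]],
    [[0, 0, -1.6], [0, 0, 0]],
    [[0, 0, 0], [0, 0, 0]]
  ]
}}

```text
clock: 3.1
tool_pos: [0.4625, -0.0119, 0.0932]
eef_rot: [-0.128, 0.992, 0.0, -0.002]
contact_force: [0.8, 0.0, 0.2]
opening: 1.0
finger_force: 0.0
```

```bash
python3 - <<'E'
from h import *
a,_,_=snap('scene','scene1'); b,_,_=snap('wrist','wrist1')
s=r.get_state();print(s['tool_pos'])
A=cv2.resize(a[100:260,60:300],(480,320));B=cv2.resize(b,(320,240)); B=cv2.copyMakeBorder(B,0,80,0,0,0)
cv2.imwrite('pics/m1.png',np.hstack([A,B])[:,:,::-1])
E
```

```text
[ 0.46344152 -0.01186886  0.09471957]
```

View pics/m1.png

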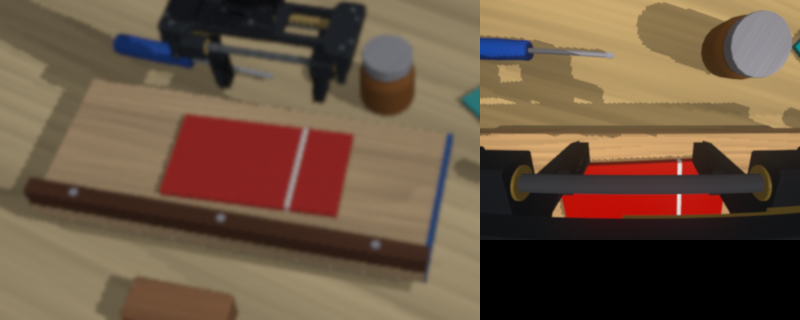

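The fingers hang above the ledge's near edge in front of the board (left panel, fingertips about (222,85) and (320,95)), clear of the jar. Next I'll lower them and start the push.

{"name": "step_arm", "arguments": {
  "increments": [
    [[0, 0, -0.7], [0, 0, 0]],
    [[0, 0, -0.7], [0, 0, 0]],
    [[0, 0, -0.7], [0, 0, 0]],
    [[0, 0, -0.5], [0, 0, 0]],
    [[0, 0, -0.3], [0, 0, 0]],
    [[0, 0, -0.2], [0, 0, 0]],
    [[0, 0, 0], [0, 0, 0]],
    [[0.29, 0.08, 0], [0, 0, 0]],
    [[0.29, 0.08, 0], [0, 0, 0]],
    [[0.29, 0.08, 0], [0, 0, 0]]
  ]
}}

```text
clock: 4.2
tool_pos: [0.4729, -0.0094, 0.0639]
eef_rot: [-0.127, 0.992, 0.0, 0.0]
contact_force: [-0.1, -0.5, 0.0]
opening: 0.997
finger_force: 0.0
```

{"name": "step_arm", "arguments": {
  "increments": [
    [[0.29, 0.08, 0], [0, 0, 0]],
    [[0.29, 0.08, 0], [0, 0, 0]],
    [[0.29, 0.08, 0], [0, 0, 0]],
    [[0.29, 0.08, 0], [0, 0, 0]],
    [[0.29, 0.08, 0], [0, 0, 0]],
    [[0.29, 0.08, 0], [0, 0, 0]],
    [[0.29, 0.08, 0], [0, 0, 0]],
    [[0, 0, 0], [0, 0, 0]],
    [[0, 0, 0], [0, 0, 0]],
    [[0, 0, 0], [0, 0, 0]]
  ]
}}

```text
clock: 5.2
tool_pos: [0.4928, -0.0038, 0.0638]
eef_rot: [-0.127, 0.992, 0.0, 0.0]
contact_force: [0.4, 0.3, 0.2]
opening: 0.999
finger_force: 0.0
```

{"name": "step_arm", "arguments": {
  "increments": [
    [[0.1, 0.03, 0], [0, 0, 0]],
    [[0.1, 0.03, 0], [0, 0, 0]],
    [[0.1, 0.03, 0], [0, 0, 0]],
    [[0.1, 0.03, 0], [0, 0, 0]],
    [[0.1, 0.03, 0], [0, 0, 0]],
    [[0, 0, 0], [0, 0, 0]],
    [[0, 0, 0], [0, 0, 0]],
    [[0, 0, 0], [0, 0, 0]],
    [[0, 0, 0], [0, 0, 0]],
    [[0, 0, 0], [0, 0, 0]]
  ]
}}

```text
clock: 6.2
tool_pos: [0.4979, -0.0022, 0.0638]
eef_rot: [-0.127, 0.992, 0.0, 0.0]
contact_force: [-0.4, 0.3, -0.1]
opening: 0.998
finger_force: 0.0
```

```bash
cat > chk.py <<'E'
from meas import *
import sys
O=np.array([543,-1.4]);th=np.radians(14.78);ex=np.array([np.cos(th),np.sin(th)]);ey=np.array([-ex[1],ex[0]])
def L(P): P=np.asarray(P)-O; return np.c_[P@ex,P@ey].round(1)
def chk(name,f):
    p,d,c=snap(name,f); red=masks(p)[0].astype(np.uint8)
    red=cv2.morphologyEx(red,cv2.MORPH_CLOSE,np.ones((9,9))); b,P=fitbox(c,red,.068)
    print(name,'box size',np.round(b[1],1),'ang',round(b[2],2),'centre ledge',L([b[0]])); print(L(cv2.boxPoints(b)).tolist())
    h=cv2.cvtColor(p,cv2.COLOR_RGB2HSV).astype(int); w=(h[...,1]<110)&(h[...,2]>120)&(cv2.erode(red,np.ones((3,3)))>0)
    v,u=np.nonzero(w)
    if len(u)>5: print('line mean',L([onplane(c,np.c_[u,v],.068)[:,:2].mean(0)*1000]),len(u))
    s=r.get_state(); print('tool',L([s['tool_pos'][:2]*1000]) if isinstance(s['tool_pos'],np.ndarray) else L([np.array(s['tool_pos'][:2])*1000]),s['contact_force'],s['clock'])
for n in sys.argv[2:]: chk(n,n+sys.argv[1])
E
python3 chk.py 2 scene top
```

```text
scene box size [ 92.9 178.5] ang 14.6 centre ledge [[10.8  9.8]]
[[-35.4, 99.2], [-36.0, -79.3], [56.9, -79.6], [57.5, 98.9]]
line mean [[11.7 49.1]] 130
tool [[-43.9  10.7]] [1.14546135 0.14350828 0.74797315] 6.25
top box size [ 98.5 174. ] ang 14.25 centre ledge [[16.6  9.1]]
[[-31.8, 96.5], [-33.4, -77.5], [65.1, -78.4], [66.7, 95.6]]
line mean [[27.6 48.6]] 78
tool [[-43.9  10.7]] [ 0.25096487 -0.54591466 -0.52218757] 6.3
```

{"name": "step_arm", "arguments": {
  "increments": [
    [[0.1, 0.03, 0], [0, 0, 0]],
    [[0, 0, 0], [0, 0, 0]],
    [[0.1, 0.03, 0], [0, 0, 0]],
    [[0, 0, 0], [0, 0, 0]],
    [[0, 0, 0], [0, 0, 0]],
    [[0, 0, 0], [0, 0, 0]],
    [[0, 0, 0], [0, 0, 0]],
    [[0, 0, 0], [0, 0, 0]],
    [[0, 0, 0], [0, 0, 0]],
    [[0, 0, 0], [0, 0, 0]]
  ]
}}

```text
clock: 7.3
tool_pos: [0.499, -0.0021, 0.0637]
eef_rot: [-0.127, 0.992, -0.0, -0.001]
contact_force: [-3.5, -1.3, 2.0]
opening: 1.005
finger_force: 2.3
```

{"name": "step_arm", "arguments": {
  "increments": [
    [[0.1, 0.03, 0], [0, 0, 0]],
    [[0, 0, 0], [0, 0, 0]],
    [[0, 0, 0], [0, 0, 0]],
    [[0, 0, 0], [0, 0, 0]],
    [[0, 0, 0], [0, 0, 0]],
    [[0, 0, 0], [0, 0, 0]],
    [[0, 0, 0], [0, 0, 0]],
    [[0, 0, 0], [0, 0, 0]],
    [[0, 0, 0], [0, 0, 0]],
    [[0, 0, 0], [0, 0, 0]]
  ]
}}

```text
clock: 8.3
tool_pos: [0.4991, -0.0021, 0.0636]
eef_rot: [-0.127, 0.992, -0.0, -0.002]
contact_force: [-6.5, -2.8, 3.1]
opening: 1.001
finger_force: 3.1
```

{"name": "step_arm", "arguments": {
  "increments": [
    [[-0.64, -0.17, 0], [0, 0, 0]],
    [[-0.64, -0.17, 0], [0, 0, 0]],
    [[-0.64, -0.17, 0], [0, 0, 0]],
    [[0, 0, 1.4], [0, 0, 0]],
    [[0, 0, 1.4], [0, 0, 0]],
    [[0, 0, 1.4], [0, 0, 0]],
    [[0, 0, 0], [0, 0, -7.5]],
    [[0, 0, 0], [0, 0, -7.5]],
    [[0, 0, 0], [0, 0, -7.5]],
    [[0, 0, 0], [0, 0, -7.5]]
  ],
  "fingers": 0.45
}}

```text
clock: 9.3
tool_pos: [0.4819, -0.0065, 0.1059]
eef_rot: [0.136, 0.991, 0.0, 0.001]
contact_force: [0.2, -0.1, 0.3]
opening: 0.449
finger_force: 0.0
```

{"name": "step_arm", "arguments": {
  "increments": [
    [[1.3, -1.15, 0], [0, 0, -7.5]],
    [[1.3, -1.15, 0], [0, 0, -7.5]],
    [[1.3, -1.15, 0], [0, 0, -7.5]],
    [[1.3, -1.15, 0], [0, 0, -7.5]],
    [[1.3, -1.15, 0], [0, 0, -7.5]],
    [[1.3, -1.15, 0], [0, 0, -7.5]],
    [[1.3, -1.15, 0], [0, 0, -7.5]],
    [[1.3, -1.15, 0], [0, 0, -7.5]],
    [[0, 0, 0], [0, 0, 0]],
    [[0, 0, 0], [0, 0, 0]]
  ]
}}

```text
clock: 10.3
tool_pos: [0.5849, -0.0983, 0.1056]
eef_rot: [0.61, 0.792, -0.0, -0.0]
contact_force: [-0.2, 0.5, -0.3]
opening: 0.449
finger_force: 0.0
```

```bash
python3 chk.py 3 scene top; python3 - <<'E'
from h import *
s=r.get_state();print(s['q'],s['tool_pos'])
a=load('scene3')[0];b=load('top3')[0]
cv2.imwrite('pics/m3.png',np.hstack([cv2.resize(a[80:280,60:310],(400,320)),cv2.resize(b[110:270,210:410],(400,320))])[:,:,::-1])
E
```

```text
scene box size [ 89.4 178.5] ang 14.93 centre ledge [[12.7  9.5]]
[[-32.2, 98.7], [-31.8, -79.8], [57.6, -79.6], [57.1, 98.9]]
line mean [[14.3 49. ]] 121
tool [[  15.6 -103.7]] [ 0.19220632  0.68975932 -0.27098941] 10.35
top box size [ 97.9 176.2] ang 14.63 centre ledge [[17.8  7.9]]
[[-30.9, 96.1], [-31.4, -80.1], [66.6, -80.3], [67.0, 95.8]]
line mean [[16.7 48.6]] 101
tool [[  15.6 -103.5]] [-0.70547823  0.6644516   1.12455376] 10.4
[ 0.06421886  0.8291782   0.04161528  1.77865201 -0.06144606  0.53606454
  0.40390186] [ 0.58450003 -0.09753931  0.10561082]
```

View pics/m3.png

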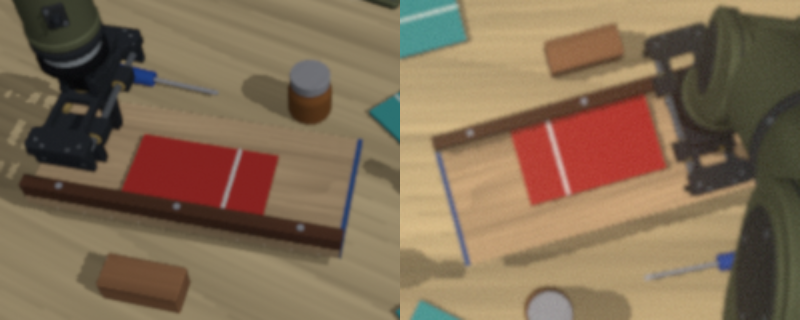

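The board lies square against the fence with its line at ledge y ≈ 49 mm. The hand is behind its far end, spread across the board. Next I'll lower it and push along the fence.

{"name": "step_arm", "arguments": {
  "increments": [
    [[0, 0, -1], [0, 0, 0]],
    [[0, 0, -1], [0, 0, 0]],
    [[0, 0, -1], [0, 0, 0]],
    [[0, 0, -0.7], [0, 0, 0]],
    [[0, 0, -0.3], [0, 0, 0]],
    [[0, 0, -0.2], [0, 0, 0]],
    [[0, 0, 0], [0, 0, 0]],
    [[-0.1, 0.4, 0], [0, 0, 0]],
    [[-0.1, 0.4, 0], [0, 0, 0]],
    [[-0.1, 0.4, 0], [0, 0, 0]]
  ]
}}

```text
clock: 11.4
tool_pos: [0.5825, -0.086, 0.064]
eef_rot: [0.611, 0.792, 0.0, 0.0]
contact_force: [0.2, -0.1, 0.8]
opening: 0.452
finger_force: 0.0
```

{"name": "step_arm", "arguments": {
  "increments": [
    [[-0.11, 0.4, 0], [0, 0, 0]],
    [[-0.16, 0.6, 0], [0, 0, 0]],
    [[-0.16, 0.6, 0], [0, 0, 0]],
    [[-0.16, 0.6, 0], [0, 0, 0]],
    [[-0.16, 0.6, 0], [0, 0, 0]],
    [[-0.16, 0.6, 0], [0, 0, 0]],
    [[-0.16, 0.6, 0], [0, 0, 0]],
    [[-0.16, 0.6, 0], [0, 0, 0]],
    [[-0.16, 0.6, 0], [0, 0, 0]],
    [[-0.11, 0.4, 0], [0, 0, 0]]
  ]
}}

```text
clock: 12.4
tool_pos: [0.5672, -0.0298, 0.0637]
eef_rot: [0.611, 0.792, 0.0, -0.0]
contact_force: [1.0, -0.6, 1.8]
opening: 0.449
finger_force: 0.8
```

```bash
python3 chk.py 4 scene; python3 - <<'E'
from meas import *
from chk import L
p,d,c=load('scene4'); b=masks(p)[1].astype(np.uint8); n,l,st,ce=cv2.connectedComponentsWithStats(b)
for i in range(1,n):
    if st[i,4]>60 and 250<ce[i,0]<310:
        v,u=np.nonzero(l==i); Q=L(onplane(c,np.c_[u,v],.06)[:,:2]*1000); print(Q.min(0),Q.max(0),Q.mean(0),np.polyfit(Q[:,0],Q[:,1],1))
E
```

```text
scene box size [ 89.4 179.1] ang 14.71 centre ledge [[12.6 65.7]]
[[-32.0, 155.3], [-32.2, -23.8], [57.2, -23.9], [57.4, 155.2]]
line mean [[ 13.9 106.2]] 126
tool [[ 16.2 -32.8]] [-0.40377998  0.78001459  1.28092126] 12.45
[-82.3 195.2] [ 50.8 199.7] [-13.36722689 197.45294118] [-1.45816106e-03  1.97433450e+02]
```

{"name": "step_arm", "arguments": {
  "increments": [
    [[-0.13, 0.5, 0], [0, 0, 0]],
    [[-0.18, 0.7, 0], [0, 0, 0]],
    [[-0.18, 0.7, 0], [0, 0, 0]],
    [[-0.18, 0.7, 0], [0, 0, 0]],
    [[-0.18, 0.7, 0], [0, 0, 0]],
    [[-0.18, 0.7, 0], [0, 0, 0]],
    [[-0.18, 0.7, 0], [0, 0, 0]],
    [[-0.18, 0.7, 0], [0, 0, 0]],
    [[-0.18, 0.7, 0], [0, 0, 0]],
    [[-0.13, 0.5, 0], [0, 0, 0]]
  ]
}}

```text
clock: 13.45
tool_pos: [0.5502, 0.0363, 0.0637]
eef_rot: [0.611, 0.792, 0.0, -0.0]
contact_force: [0.7, -0.4, -1.1]
opening: 0.451
finger_force: 0.3
```

{"name": "step_arm", "arguments": {
  "increments": [
    [[-0.08, 0.3, 0], [0, 0, 0]],
    [[-0.08, 0.3, 0], [0, 0, 0]],
    [[-0.05, 0.2, 0], [0, 0, 0]],
    [[-0.05, 0.2, 0], [0, 0, 0]],
    [[-0.05, 0.2, 0], [0, 0, 0]],
    [[0, 0, 0], [0, 0, 0]],
    [[0, 0, 0], [0, 0, 0]],
    [[0, 0, 0], [0, 0, 0]],
    [[0, 0, 0], [0, 0, 0]],
    [[0, 0, 0], [0, 0, 0]]
  ]
}}

```text
clock: 14.45
tool_pos: [0.5473, 0.0474, 0.0638]
eef_rot: [0.611, 0.791, 0.0, 0.0]
contact_force: [0.3, 0.5, -0.5]
opening: 0.452
finger_force: 0.0
```

```bash
python3 chk.py 5 scene top
```

```text
scene box size [ 99.4 177.2] ang 14.4 centre ledge [[ 16.8 145.9]]
[[-32.4, 234.8], [-33.5, 57.7], [65.9, 57.0], [67.0, 234.2]]
line mean [[ 13.9 186.7]] 129
tool [[16.6 46. ]] [ 1.1047353   0.46492135 -0.18989355] 14.5
top box size [ 96.6 158.9] ang 15.22 centre ledge [[ 17.  152.9]]
[[-31.9, 231.9], [-30.7, 73.1], [65.9, 73.8], [64.7, 232.7]]
line mean [[ 16.  185.9]] 104
tool [[16.6 46. ]] [-0.38846519  0.12326563 -0.19760722] 14.55
```

{"name": "step_arm", "arguments": {
  "increments": [
    [[-0.05, 0.2, 0], [0, 0, 0]],
    [[-0.05, 0.2, 0], [0, 0, 0]],
    [[-0.05, 0.2, 0], [0, 0, 0]],
    [[-0.05, 0.2, 0], [0, 0, 0]],
    [[-0.05, 0.2, 0], [0, 0, 0]],
    [[-0.05, 0.2, 0], [0, 0, 0]],
    [[-0.03, 0.1, 0], [0, 0, 0]],
    [[0, 0, 0], [0, 0, 0]],
    [[0, 0, 0], [0, 0, 0]],
    [[0, 0, 0], [0, 0, 0]]
  ]
}}

```text
clock: 15.55
tool_pos: [0.5441, 0.0607, 0.0637]
eef_rot: [0.611, 0.791, 0.0, -0.0]
contact_force: [0.1, 0.1, 0.5]
opening: 0.451
finger_force: 0.0
```

```bash
python3 chk.py 6 scene top
```

```text
scene box size [ 99.3 177. ] ang 14.44 centre ledge [[ 16.8 160. ]]
[[-32.3, 248.8], [-33.3, 71.8], [65.9, 71.2], [67.0, 248.2]]
line mean [[ 13.6 200.1]] 127
tool [[16.9 59.7]] [-0.04153956  0.26497156 -0.12648826] 15.6
top box size [ 95.4 155.6] ang 14.8 centre ledge [[ 17.3 168.1]]
[[-30.5, 245.9], [-30.4, 90.3], [65.0, 90.3], [64.9, 245.9]]
line mean [[ 16.  199.2]] 101
tool [[16.9 59.7]] [ 0.16874147 -0.31764567  0.47358352] 15.65
```

The line is at 199–200 mm, square and against the fence. I'll retreat: back off along the ledge, then go up.

{"name": "step_arm", "arguments": {
  "increments": [
    [[0.13, -0.5, 0], [0, 0, 0]],
    [[0.26, -1, 0], [0, 0, 0]],
    [[0.26, -1, 0], [0, 0, 0]],
    [[0, 0, 1.5], [0, 0, 0]],
    [[0, 0, 2.5], [0, 0, 0]],
    [[0, 0, 2.5], [0, 0, 0]],
    [[0, 0, 2.5], [0, 0, 0]],
    [[0, 0, 2.5], [0, 0, 0]],
    [[0, 0, 2.5], [0, 0, 0]],
    [[0, 0, 0], [0, 0, 0]]
  ]
}}

```text
clock: 16.65
tool_pos: [0.5528, 0.034, 0.2069]
eef_rot: [0.612, 0.791, 0.002, 0.003]
contact_force: [0.2, -0.2, 0.1]
opening: 0.454
finger_force: 0.0
```

```bash
python3 chk.py 7 scene top
```

```text
scene box size [ 99.6 177.6] ang 14.53 centre ledge [[ 16.7 159.8]]
[[-32.7, 248.8], [-33.5, 71.2], [66.2, 70.8], [66.9, 248.4]]
line mean [[ 13.6 200.1]] 127
tool [[17.4 32.2]] [-0.66286485  0.13482896  0.3422375 ] 16.7
top box size [ 96.  175.1] ang 14.8 centre ledge [[ 16.7 158. ]]
[[-31.4, 245.5], [-31.3, 70.5], [64.7, 70.5], [64.7, 245.6]]
line mean [[ 15.3 199.3]] 100
tool [[16.6 32.7]] [-0.56863446  0.96051416 -0.3860878 ] 16.75
```

View pics/scene7.png

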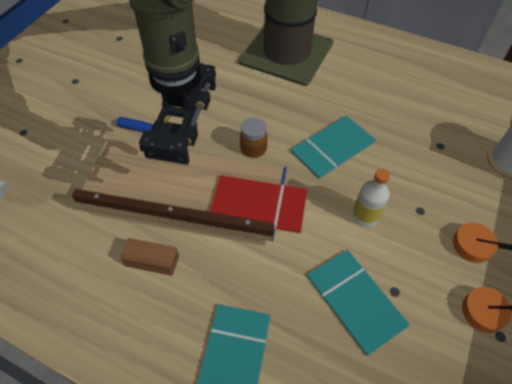

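The board now overhangs, with its white line (281,203) in line with the blue end (284,176). It lies along the fence, the bystanders haven't moved, and the hand is clear above it.

```bash
python3 -c "
from plant import r
print(r.finish_job())"
```

```text
the job is handed in; nothing more can be done
None
```

I pushed the template square against the fence, with its white line about 1 mm or less from the plane of the blue end by my camera measurements. The bystanders look unmoved and the arm is clear; I handed the job in at about 17 s, and it returned no verdict.

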